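Slide a small frame along the rail onto its collage print

TASK

On the framing board, push the empty wooden frame flat against the middle of the long rail with your fingertips, then slide it along the rail into the corner pocket where the bare print lies, until it is fully home against both the rail and the end stop and so sits square around the print. Never pick the frame up or tip it: it stays flat on the mat all the way. Leave the finished frame in the other pocket and the mug, glue stick and scissors as they are.

Things in the scene. Friction and masses are not known exactly. Their poses are not given: they have to be found in the camera images.
- jig: Fixed framing board, 280 (x) by 376 (y) mm, covered with a black gridded cutting mat, its top 15 mm above the table. Origin: centre of the underside, at table height. x points across the board to the rail, y runs along the rail, z up. All strips on it are plain aluminium, fixed, 12 mm above the mat. A corner pocket at each end of the rail. Sizes below are in this frame.
- rail_mid (a point): Middle of the rail, on the top edge of its inner face. The rail is a straight strip 350 mm long along y, on the far side of the board; its inner face, at x = +100 mm, looks to -x.
- stop_left (a point): Middle of the top edge of the inner face of the end stop at the +y end: a strip square to the rail, inner face at y = +160 mm, from x = 6 to 100 mm. A guide strip parallel to the rail, inner face x = +18 mm, outer face x = +6 mm, from y = 111 to 161 mm, makes it a pocket 82 mm wide, entered along the rail from the middle of the board.
- stop_right (a point): The same at the -y end, mirrored: end stop with its inner face at y = -160 mm, guide strip from y = -111 to -161 mm.
- frame: The loose empty frame: square, light wood, 76 by 76 mm outside, 14 mm high, bars 12 mm wide round an open, bottomless 52 by 52 mm opening into which shut fingertips can be put; 30 to 55 g. Starts flat on the mat on the side away from the rail, turned up to 0.45 rad from square. Origin: centre of its underside; x and y along its sides, z up.
- print: Square paper collage print 72 by 72 mm, under 1 mm thick and fixed flat on the mat, in the one pocket that is free (either end, varies). Origin: its centre at mat height, exactly where the middle of the frame's underside comes when the frame is home: x = +62 mm, y = +122 or -122 mm in the board's frame. Its axes are parallel to the board's.
- done_frame: A finished frame of the same wood and size, its opening filled with a picture; sits loose in the pocket at the other end, at x = +62 mm, y = -122 or +122 mm in the board's frame. Origin: centre of its underside. Must not be moved.
- mug: Black mug, 80 mm across, 95 mm high, upright on the table beside the board. Origin: centre of its underside.
- glue_stick: Glue stick, 29 mm across, 92 mm high, upright on the table beside the board. Origin: centre of its underside.
- scissors: Scissors with blue handles, about 165 mm long and 70 mm wide, 12 mm high, lying on the table beyond the rail. Origin: near the pivot, at table height.

How it is judged:
On the way, in this order (a step that is already met when the one before it is completed fails the run):
1. the frame lies flat and square against the rail, outside the pocket (x of frame in the frame of jig between 0.059 and 0.066 m and (angle between the x axis of frame and the x axis of jig, either way round below 0.06 rad or angle between the y axis of frame and the x axis of jig, either way round below 0.06 rad) and height (world z) of frame below 0.018 m and angle between frame's own z axis and vertical below 0.06 rad and (y of frame in the frame of print above 0.055 m or y of frame in the frame of print below -0.055 m)), for 0.2 s.
2. the frame is home in the pocket, against rail and end stop (x of frame in the frame of jig between 0.059 and 0.066 m and (angle between the x axis of frame and the x axis of jig, either way round below 0.06 rad or angle between the y axis of frame and the x axis of jig, either way round below 0.06 rad) and height (world z) of frame below 0.018 m and angle between frame's own z axis and vertical below 0.06 rad and x of frame in the frame of print between -0.003 and 0.003 m and y of frame in the frame of print between -0.003 and 0.003 m), for 0.2 s.
At the end, for the whole second after the job is handed in: The empty frame lies flat on the mat around the print, its middle within 3 mm of the home position both towards the rail and towards the end stop and square to the rail within 0.06 rad, at rest; the finished frame has moved less than 6 mm and mug, glue stick and scissors less than 10 mm (all of step 2 and linear speed of frame below 0.01 m/s and distance of done_frame from where it was at the start of the episode below 0.006 m and distance of each of mug, glue_stick, scissors from where it was at the start of the episode below 0.01 m); the robot touches nothing.
It fails at once if the empty frame is lifted off the mat (height (world z) of frame above 0.023 m).
It fails at once if the empty frame is tipped up (angle between frame's own z axis and vertical above 0.2 rad).
It fails at once if the finished frame in the other pocket is moved (distance of done_frame from where it was at the start of the episode above 0.006 m).
It fails at once if the mug, glue stick or scissors are disturbed (distance of any of mug, glue_stick, scissors from where it was at the start of the episode above 0.01 m).
It also fails if it takes over 45 s, if anything falls off the work surface, if the arm or the gripper's body presses on something with over 40 N, if the wrist force passes 120 N, or if a joint passes its speed limit or range.

ROBOT

A 6-joint arm with a two-finger parallel gripper is mounted at the origin on the work surface. World frame = base frame: x ahead of the robot, y to its left, z up, the work surface at z = 0. Lengths are in m, angles in rad, forces in N, time in s.
With the tool pointing down it reaches from about 0.35 to 0.775 m from the base axis. Payload 7.3 kg.
Tool frame: the origin (TCP) lies on the centre line of the jaws, within the pads' length; the fingertips stand 17 mm ahead of it and the grasp point (between the pads) lies 2 mm behind it (robot.tcp_to_tips is the distance from the TCP to the fingertips, in m); z points along the fingers, y is the line along which they close (so a half turn about z gives the same grasp; the last joint's range is limited). The gripper opens to 92 mm and grips with 3 to 60 N. Pads are 19 mm wide; open, the fingers measure 130 mm over their backs; the gripper's body (75 mm by 190 mm) begins 47 mm behind the grasp point.
Start: joints at [-1.252, 0.342, 1.524, -0, 1.275, -0.146], TCP at [0.235, -0.469, 0.244] pointing down, gripper open.
Joint ranges: [-2.53, 2.53], [-0.77, 2.02], [0.04, 2.7], [-1, 4.14], [0.28, 2.66], [-3.11, 3.11]. Speed limits (rad/s): [2.57, 2.57, 3.14, 3.14, 3.14, 3.14].

INTERFACE

Orientations are given as [roll, pitch, yaw] about the fixed x, y, z axes, in that order (R = Rz(yaw) Ry(pitch) Rx(roll)).
In Python, from cell import robot gives the robot as it stands. The module is installed in compiled form; this text tells all that it offers.
- The arm moves only by the tool carry_out, never from a script. Its argument "commands" is a list of rows, each a list of 3 entries, a list of its own where there are three numbers: the shift along the tool's x, y, z in m, then the turn about the tool's z in rad, then the opening, from 0 (shut) to 1 (fully open). In form: [[[dx, dy, dz], yaw, claw], ...]. A call has 1 to 20 rows; each row shifts and turns the commanded pose from where the row before left it, along the tool's axes as they then stand; what a row does not reach is not made up. A row lasts 1/8 s, in which the tool goes at most 62.5 mm and 10.7 degrees, less where a joint would pass 70% of its speed; a pose out of reach is approached as far as the arm can. A call is refused whole if a number of a shift passes 0.0625 or a number of a turn 0.188, either way. A call with a gripper value outside its range is refused whole. The fingers move at their own pace and stop on an object; "newtons" is the grip in N (left out, the last holds). Time passes only in rows, so rows that do not move let the fingers close. It gives the time, the measured TCP pose, the force, the opening and the grip force at its end, in the units of the state.
- robot.observe(): the state, without advancing time (a new reading comes with each control period).
- robot.read_camera(name): name is "scene" or "top"; returns a dict with "pixels" (420x560x3 uint8, red, green, blue), "fx", "fy", "cx", "cy" (pixels), "view" (4x4, takes a point from world to camera coordinates). Camera axes: x right, y up, looking along -z (the intrinsics and any distortion apply to the point x, -y, -z); pixel columns grow to the right and rows downward; lengths in m; the calibration is good to about 2 mm. A picture is of the moment at which its call begins. There is no depth.
- robot.hand_in(): hands the job in; it is judged then, once.
Trained networks look in a picture, given as the dict that the camera call returned (one of the last four; its "shot" number tells which), for a name from the list of things; names that differ only in an ending like _2 or _b are one class to them, and where a whole thing is asked for, a point or a joint stands for the part that bears it (a point fixed in the world has none). Each returns a list of dicts, best first, with "p" (0 to 1); they miss things now and then, are a little off and sometimes report something else, mostly with a low value. They report only what shows in the picture. A call takes as long as a camera call.
- robot.find_in(picture, name): "at" ([column, row] in pixels, amid what is visible of it).
- robot.tip_of(picture, name): "at" ([column, row] in pixels: a listed point, or the origin of a listed thing).
The state is a dict: "time": time; "qpos": joint angles; "qvel": joint speeds; "joint_efforts": joint torques, N m; "tool_pos": TCP position; "tool_rot": TCP orientation; "contact_force": force on the tool from outside, world axes, zero at the start; "torque": the same for the moment, N m; "opening": finger opening in m; "grip_force": force on a finger pad.
Only numpy, scipy, OpenCV 4.12 (cv2) and the standard library are available. Lean on these libraries where they do the work, as an engineer would, in place of code of your own. Each camera call takes 0.05 s, during which the arm holds its last target. There are 200 camera calls.

## Working session

There is one attempt and no reset: what is moved stays moved. The work goes in short steps, Python scripts to look and compute and a tool call to move; the robot and the scene stay as the last step left them, time stands still between calls to the robot, and variables do not carry over. Pictures are saved under pics/ and viewed, at most 10 in all, crops included, and the job is handed in when it is done.

Besides the shell and the picture viewer there is one more tool, called by a JSON object that holds its "fn" and its "kwargs". carry_out: Moves the arm, as the interface text tells. Its arguments: {"type":"object","properties":{"commands":{"type":"array"},"newtons":{"type":"number"}},"required":["commands"]}

```bash
mkdir -p pics; cat > h.py <<'E'
import numpy as np, cv2
from cell import robot
def ray(p,uv,z):
    V=np.array(p["view"]);R=V[:3,:3];t=V[:3,3]
    d=np.array([(uv[0]-p["cx"])/p["fx"],-(uv[1]-p["cy"])/p["fy"],-1.0])
    c=-R.T@t; w=R.T@d
    return c+w*(z-c[2])/w[2]
def proj(p,X):
    V=np.array(p["view"]);c=V[:3,:3]@np.array(X)+V[:3,3]
    return np.array([p["cx"]+p["fx"]*c[0]/-c[2],p["cy"]-p["fy"]*c[1]/-c[2]])
def save(p,n): cv2.imwrite(f"pics/{n}.png",cv2.cvtColor(p["pixels"],cv2.COLOR_RGB2BGR))
E
python3 - <<'E'
from h import *
Z=dict(rail_mid=.027,stop_left=.027,stop_right=.027,frame=.015,print=.015,done_frame=.015,mug=0,glue_stick=0,scissors=0,jig=0)
for c in("top","scene"):
    p=robot.read_camera(c);save(p,c+"0")
    for n,z in Z.items():
        for r in robot.tip_of(p,n)[:2]: print(c,n,round(r["p"],2),np.round(r["at"],1),np.round(ray(p,r["at"],z),4))
print(robot.observe())
E
```

```text
top rail_mid 0.92 [278.9 206.8] [ 0.657  -0.0034  0.027 ]
top stop_left 0.73 [209.8 204.1] [0.6604 0.1593 0.027 ]
top stop_right 0.7 [341.6 240.8] [ 0.5797 -0.1513  0.027 ]
top stop_right 0.49 [298.7 164.6] [ 0.7589 -0.0486  0.027 ]
top frame 0.73 [262.9 272. ] [0.5039 0.0313 0.015 ]
top frame 0.65 [140.9 218. ] [0.6257 0.3228 0.015 ]
top print 0.69 [326.8 237.2] [ 0.5883 -0.1178  0.015 ]
top done_frame 0.93 [230. 208.] [0.6535 0.1127 0.015 ]
top mug 0.85 [136.7 222.2] [0.6169 0.3365 0.    ]
top mug 0.32 [212.9 204.2] [0.6638 0.1556 0.    ]
top glue_stick 0.63 [389.1 265.6] [ 0.5244 -0.268   0.    ]
top scissors 0.74 [328.4 235. ] [ 0.5946 -0.1231  0.    ]
top scissors 0.73 [297.1 162.2] [ 0.7705 -0.0456  0.    ]
top jig 0.95 [270.5 247. ] [0.5634 0.0149 0.    ]
scene rail_mid 0.96 [262.9 221.2] [ 0.6621 -0.0033  0.027 ]
scene rail_mid 0.62 [212.2 233.9] [ 0.7811 -0.024   0.027 ]
scene stop_left 0.76 [304.8 264.5] [0.6549 0.1607 0.027 ]
scene stop_right 0.86 [263.5 182. ] [ 0.5835 -0.141   0.027 ]
scene frame 0.56 [324.3 212.9] [0.5128 0.0345 0.015 ]
scene frame 0.3 [304.  221.9] [0.
[... 289 characters left out ...]
725 -0.0372  0.    ]
{'time': 1.1, 'qpos': array([-1.25199788e+00,  3.42007104e-01,  1.52407939e+00,  7.21243137e-06,
        1.27545209e+00, -1.46009410e-01]), 'qvel': array([-0.0013763 , -0.00070064, -0.00059801, -0.00091133,  0.00033698,
       -0.00142681]), 'joint_efforts': array([-7.03120968e-04, -4.31139672e+01, -2.44481295e+01,  7.18965288e-02,
        4.85068141e-02, -8.89061027e-06]), 'tool_pos': array([ 0.23535284, -0.46930399,  0.24374402]), 'tool_rot': array([3.14153816e+00, 1.03946937e-06, 4.64805757e-01]), 'contact_force': array([-0.44089605, -0.21672964, -0.62355665]), 'torque': array([ 0.01332234,  0.0003403 , -0.04449079]), 'grip_force': 0.0, 'opening': 0.09167177280682891}
```

View pics/top0.png

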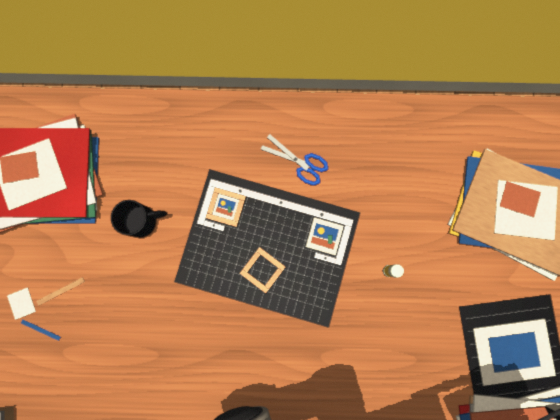

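View pics/scene0.png

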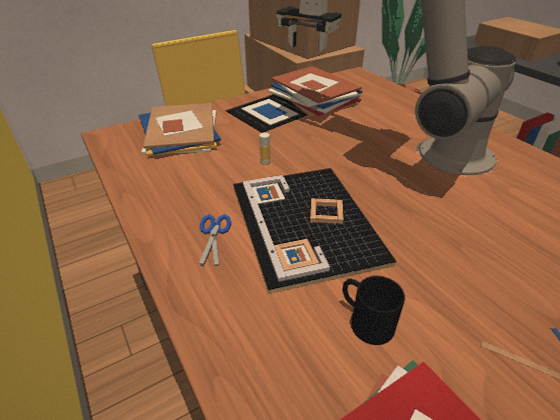

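The top picture shows the board with the print in the right-hand (-y) pocket at (327,237). The done frame is at (226,207), the loose frame at (263,270), and the glue stick is to the right at (397,270). Next I measure the poses precisely.

```bash
cat >> h.py <<'E'
def masks(p):
    im=p["pixels"].astype(int);r,g,b=im[...,0],im[...,1],im[...,2]
    return im,r,g,b
E
python3 - <<'E'
from h import *
from scipy.optimize import least_squares
p=robot.read_camera("top")
im,r,g,b=masks(p)
roi=np.zeros(r.shape,np.uint8);roi[160:335,165:370]=1
# board: not orange wood table (r-b large); include everything, fill
dark=((np.max(im,2)<75)&(roi>0)).astype(np.uint8)
c=max(cv2.findContours(dark,cv2.RETR_EXTERNAL,cv2.CHAIN_APPROX_NONE)[0],key=cv2.contourArea)
box=cv2.boxPoints(cv2.minAreaRect(cv2.convexHull(c)))
W=np.array([ray(p,u,.015) for u in box]);print("board",np.round(box,1).tolist(),np.round(W,4).tolist())
rect=cv2.minAreaRect((W[:,:2]*1000).astype(np.float32));print(rect)
# frame: light wood, in lower middle
m=((r>150)&(g>110)&(r-b>40)&(roi>0)).astype(np.uint8);m[:240]=0
cs=[c for c in cv2.findContours(m,cv2.RETR_EXTERNAL,cv2.CHAIN_APPROX_NONE)[0]]
for c in cs:
    if cv2.contourArea(c)>300:
        Wc=np.array([ray(p,u,.029)[:2] for u in c[:,0].astype(float)])*1000
        print("frame",cv2.contourArea(c),cv2.minAreaRect(Wc.astype(np.float32)))
# jig LSQ from corners (order-free) 
C=np.array([[.14,.188],[.14,-.188],[-.14,-.188],[-.14,.188]])
def f(q):
    R=np.array([[np.cos(q[2]),-np.sin(q[2])],[np.sin(q[2]),np.cos(q[2])]]);P=C@R.T+q[:2]
    return np.array([W[np.argmin(np.linalg.norm(W[:,:2]-x,axis=1)),:2]-x for x in P]).ravel()
s=least_squares(f,[.563,.015,-.26]);q=s.x;print("jig",q,np.round(s.fun,4))
R=np.array([[np.cos(q[2]),-np.sin(q[2])],[np.sin(q[2]),np.cos(q[2])]])
J=lambda x:(np.array(x)[:2]-q[:2])@R
for n,x in dict(glue=[.524,-.268],glue_s=[.5187,-.2643],mug=[.617,.333],printt=[.588,-.118],prints=[.600,-.112]).items(): print(n,np.round(J(x),4))
o=cv2.resize(p["pixels"][150:340,160:410],None,fx=3,fy=3,interpolation=cv2.INTER_CUBIC)
def pt(x,z=.015): u=proj(p,[*(R@np.array(x)+q[:2]),z]); return tuple(int(v) for v in ((u-[160,150])*3+1))
def poly(P,z,col): cv2.polylines(o,[np.array([pt(x,z) for x in P])],True,col,1)
poly(C,.015,(255,0,0)); poly([(.1,-.16),(.1,.16),(.018,.16),(.018,-.16)],.027,(0,255,0))
poly([(.098,-.158),(.098,-.086),(.026,-.086),(.026,-.158)],.015,(255,0,255))
cv2.imwrite("pics/ov.png",o[...,::-1])
E
```

```text
board [[175.10000610351562, 280.8999938964844], [208.5, 168.1999969482422], [361.1000061035156, 213.39999389648438], [327.70001220703125, 326.1000061035156]] [[0.4796, 0.2357, 0.015], [0.7486, 0.1669, 0.015], [0.6464, -0.1988, 0.015], [0.3823, -0.1214, 0.015]]
((563.8250122070312, 21.397445678710938), (379.71734619140625, 277.5680236816406), 74.38956451416016)
frame 1061.5 ((509.5796813964844, 32.66548156738281), (77.31639099121094, 77.34833526611328), 54.296424865722656)
frame 8183.5 ((470.8206481933594, 20.71453857421875), (214.9056396484375, 475.50653076171875), 1.053815484046936)
jig [ 0.5642132   0.02059239 -0.26869944] [-0.0005  0.0022 -0.0029 -0.001   0.0029  0.0021  0.0005 -0.0033]
glue [ 0.0378 -0.2889]
glue_s [ 0.0318 -0.2868]
mug [-0.032   0.3152]
printt [ 0.0597 -0.1273]
prints [ 0.0697 -0.1183]
```

View pics/ov.png

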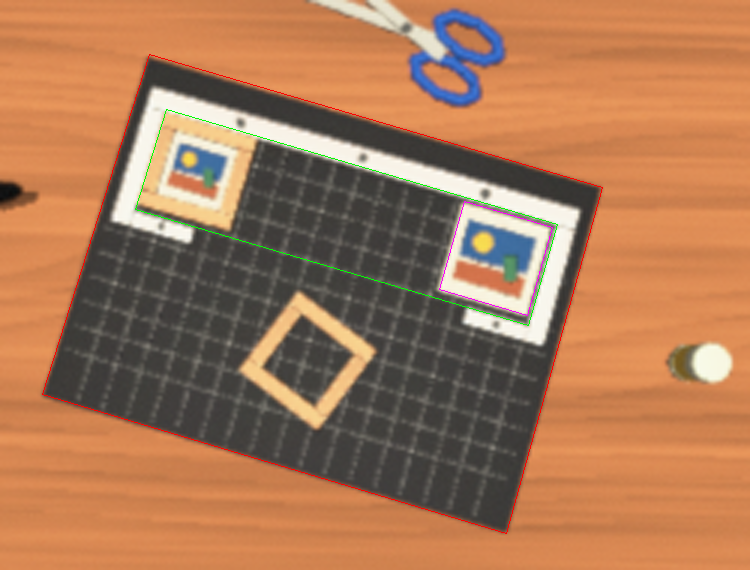

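The overlay matches the picture well. The jig is at (0.564, 0.021) with yaw -0.269. The frame is at (0.510, 0.033), which is jig (-0.056, -0.003), turned -0.35. I turn the tool square to the jig and go above the frame.

{"fn": "carry_out", "kwargs": {"commands": [[[0, 0, 0], 0.1834, 0], [[0, 0, 0], 0.1834, 0], [[0, 0, 0], 0.1834, 0], [[0, 0, 0], 0.1834, 0], [[0.011, -0.0464, 0], 0, 0], [[0.011, -0.0464, 0], 0, 0], [[0.011, -0.0464, 0], 0, 0], [[0.011, -0.0464, 0], 0, 0], [[0.011, -0.0464, 0], 0, 0], [[0.011, -0.0464, 0], 0, 0], [[0.011, -0.0464, 0], 0, 0], [[0.011, -0.0464, 0], 0, 0], [[0.011, -0.0464, 0], 0, 0], [[0.011, -0.0464, 0], 0, 0], [[0.011, -0.0464, 0.03], 0, 0], [[0.011, -0.0464, 0.03], 0, 0], [[0, 0, 0.03], 0, 0], [[0, 0, 0.03], 0, 0], [[0, 0, 0.02], 0, 0], [[0, 0, 0], 0, 0]]}}

```text
time: 3.65
tool_pos: [0.5096, 0.0325, 0.1025]
tool_rot: [3.141, 0.003, -0.269]
contact_force: [-0.2, 0.8, -0.1]
opening: 0.0005
grip_force: 0.0
```

```bash
python3 - <<'E'
from h import *
s=robot.observe();print(s["time"],s["tool_pos"],s["tool_rot"],s["opening"],s["contact_force"])
p=robot.read_camera("scene")
u=proj(p,[*s["tool_pos"][:2],s["tool_pos"][2]-.017]);print(u,proj(p,[.5096,.0327,.029]))
x,y=int(u[0])-70,int(u[1])-50
cv2.imwrite("pics/s1.png",cv2.resize(p["pixels"][y:y+140,x:x+180,::-1],None,fx=4,fy=4,interpolation=cv2.INTER_CUBIC))
E
```

```text
3.65 [0.50955499 0.03253869 0.10247548] [ 3.14090533  0.00322122 -0.26876947] 0.00047398969186506005 [-0.17399672  0.836393   -0.09869966]
[327.0688638  188.56841736] [325.36643919 207.58315301]
```

View pics/s1.png

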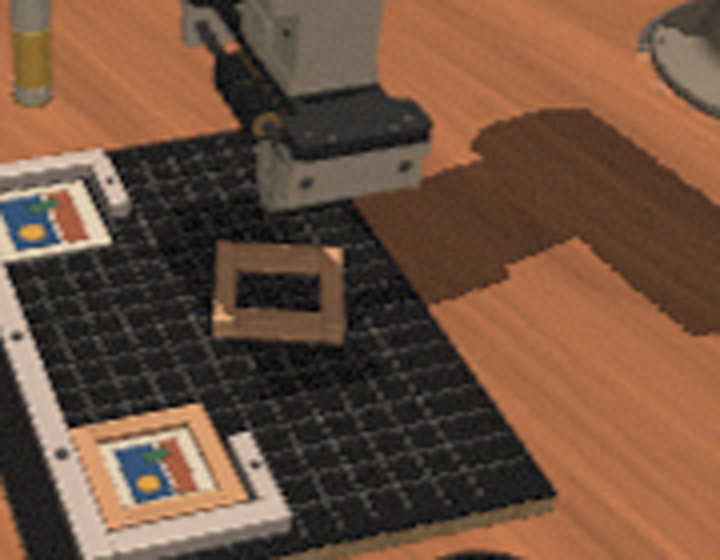

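The shut fingers are hidden behind the gripper body. Their projected position, about crop (280,202), lies over the opening. I now lower in two calls.

{"fn": "carry_out", "kwargs": {"commands": [[[0, 0, 0.02], 0, 0], [[0, 0, 0.02], 0, 0], [[0, 0, 0.015], 0, 0], [[0, 0, 0.004], 0, 0], [[0, 0, 0.003], 0, 0], [[0, 0, 0], 0, 0]]}}

```text
time: 4.45
tool_pos: [0.5108, 0.0324, 0.0421]
tool_rot: [-3.142, -0.001, -0.269]
contact_force: [1.1, -0.6, -0.9]
opening: 0.0009
grip_force: 0.0
```

{"fn": "carry_out", "kwargs": {"commands": [[[0, 0, 0.004], 0, 0], [[0, 0, 0], 0, 0]]}}

```text
time: 4.7
tool_pos: [0.5104, 0.0324, 0.0376]
tool_rot: [3.141, 0.0, -0.269]
contact_force: [0.3, 0.0, -0.8]
opening: 0.0006
grip_force: 0.0
```

{"fn": "carry_out", "kwargs": {"commands": [[[0.01, 0, 0.001], 0, 0], [[0.01, 0, 0], 0, 0], [[0.01, 0, 0], 0, 0], [[0.01, 0, 0], 0, 0], [[0.01, 0, 0], 0, 0], [[0.01, 0, 0], 0, 0], [[0.01, 0, 0], 0, 0], [[0.01, 0, 0], 0, 0], [[0.01, 0, 0], 0, 0], [[0.01, 0, 0], 0, 0], [[0.01, 0, 0], 0, 0], [[0.006, 0, 0], 0, 0], [[0.004, 0, 0], 0, 0], [[0, 0, 0], 0, 0]]}}

```text
time: 6.45
tool_pos: [0.6263, 0.0005, 0.0367]
tool_rot: [3.142, -0.0, -0.269]
contact_force: [0.2, 0.1, -0.8]
opening: 0.0006
grip_force: 0.0
```

{"fn": "carry_out", "kwargs": {"commands": [[[0.003, 0, 0], 0, 0], [[0.003, 0, 0], 0, 0], [[0.003, 0, 0], 0, 0], [[0, 0, 0], 0, 0]]}}

```text
time: 6.95
tool_pos: [0.6351, -0.0019, 0.0367]
tool_rot: [3.142, -0.0, -0.269]
contact_force: [-0.3, -0.6, 0.1]
opening: 0.0005
grip_force: 0.0
```

{"fn": "carry_out", "kwargs": {"commands": [[[0.002, 0, 0], 0, 0], [[0.001, 0, 0], 0, 0], [[0.001, 0, 0], 0, 0], [[0, 0, 0], 0, 0]]}}

```text
time: 7.45
tool_pos: [0.6362, -0.0022, 0.0366]
tool_rot: [3.141, 0.006, -0.268]
contact_force: [-9.4, 1.6, 6.5]
opening: -0.0001
grip_force: 4.9
```

```bash
cat >> h.py <<'E'
q=np.array([.5642,.0206,-.2687])
R=np.array([[np.cos(q[2]),-np.sin(q[2])],[np.sin(q[2]),np.cos(q[2])]])
J=lambda x:(np.array(x)[...,:2]-q[:2])@R
def framefit(p,name,ctr):
    im,r,g,b=masks(p);u=proj(p,[*(R@np.array(ctr)+q[:2]),.02]).astype(int)
    x,y=u[0]-55,u[1]-45
    cv2.imwrite(f"pics/{name}.png",cv2.resize(p["pixels"][y:y+90,x:x+110,::-1],None,fx=6,fy=6,interpolation=cv2.INTER_CUBIC))
E
python3 - <<'E'
from h import *
s=robot.observe();print(J(s["tool_pos"]),s["contact_force"])
framefit(robot.read_camera("scene"),"f1",[.062,0])
E
```

```text
[ 0.07546165 -0.00287219] [-9.43207895  1.61260255  6.48169847]
```

View pics/f1.png

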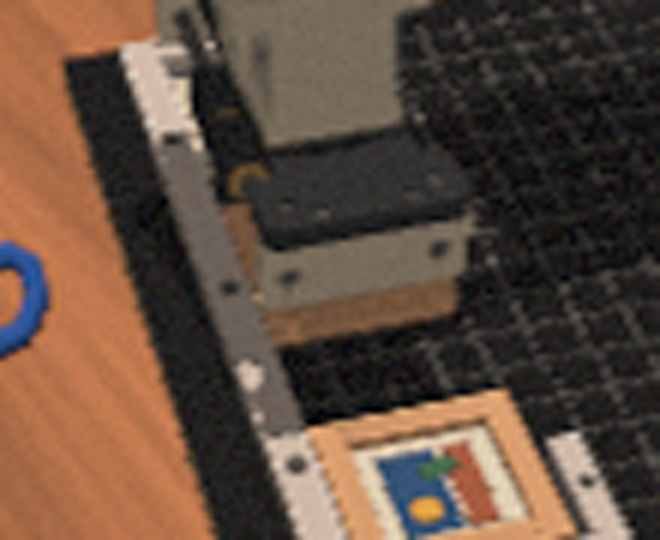

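{"fn": "carry_out", "kwargs": {"commands": [[[0.001, 0, 0], 0, 0], [[0.001, 0, 0], 0, 0], [[0, 0, 0], 0, 0]]}}

```text
time: 7.88
tool_pos: [0.6363, -0.0023, 0.0366]
tool_rot: [3.14, 0.01, -0.268]
contact_force: [-16.3, 3.7, 12.3]
opening: 0.0006
grip_force: 8.2
```

```bash
python3 - <<'E'
from h import *
s=robot.observe();print(J(s["tool_pos"]),s["contact_force"],s["torque"])
p=robot.read_camera("top")
o=cv2.resize(p["pixels"][170:280,190:360],None,fx=4.6,fy=4.6,interpolation=cv2.INTER_CUBIC)
cv2.imwrite("pics/t2.png",o[...,::-1])
E
```

```text
[ 0.07558011 -0.00289174] [-16.29472101   3.74946238  12.26322261] [0.65057282 2.64352167 0.00583095]
```

View pics/t2.png

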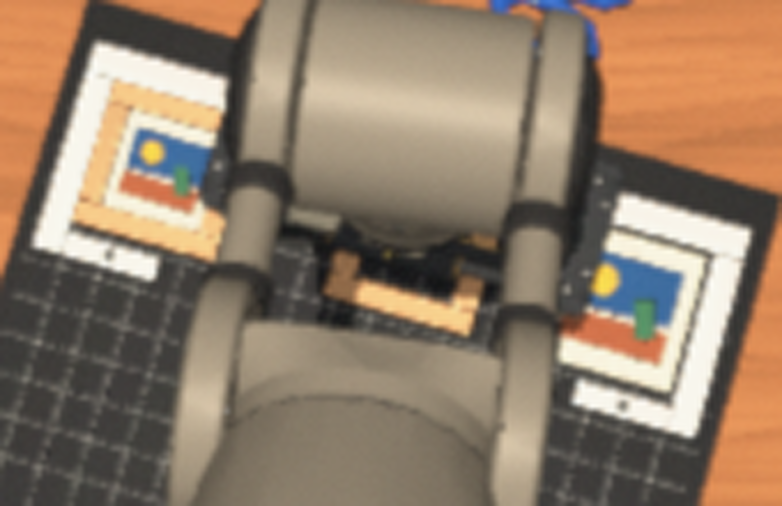

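The frame is seated: the tool held at the same place while the force rose, and the frame's near edge from (330,290) to (470,335) is parallel to the rail. I ease off to a light press and slide along the rail.

{"fn": "carry_out", "kwargs": {"commands": [[[-0.002, 0, 0], 0, 0], [[-0.002, 0, 0], 0, 0], [[0, 0.003, 0], 0, 0], [[0, 0.006, 0], 0, 0], [[0, 0.008, 0], 0, 0], [[0, 0.008, 0], 0, 0], [[0, 0.008, 0], 0, 0], [[0, 0.008, 0], 0, 0], [[0, 0.006, 0], 0, 0], [[0, 0.003, 0], 0, 0], [[0, 0, 0], 0, 0]]}}

```text
time: 9.3
tool_pos: [0.6229, -0.0509, 0.0364]
tool_rot: [3.141, 0.001, -0.269]
contact_force: [-4.6, 0.4, -0.5]
opening: 0.0006
grip_force: 2.4
```

```bash
python3 - <<'E'
from h import *
s=robot.observe();print(J(s["tool_pos"]),R.T@s["contact_force"][:2],s["contact_force"][2],s["torque"])
framefit(robot.read_camera("scene"),"f2",[.06,-.04])
E
```

```text
[ 0.07553799 -0.05338541] [-4.53724133 -0.81935429] -0.4727616402002053 [0.26511959 0.81756125 0.00243324]
```

View pics/f2.png

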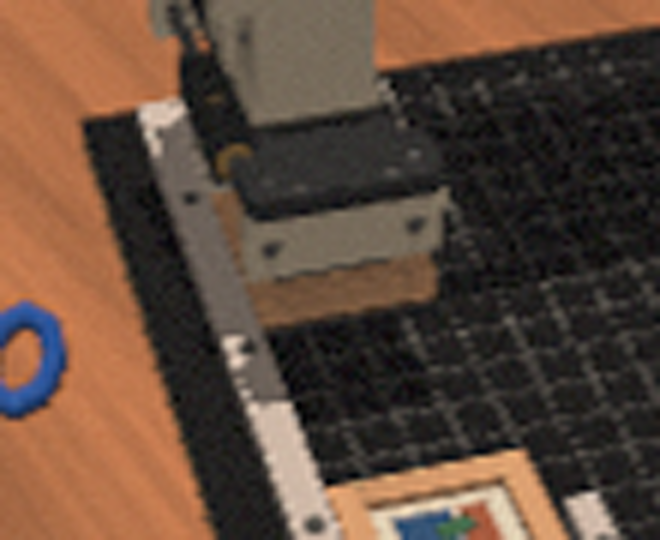

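The frame follows the fingers square along the rail, with its left side against it.

{"fn": "carry_out", "kwargs": {"commands": [[[0, 0.004, 0], 0, 0], [[0, 0.007, 0], 0, 0], [[0, 0.008, 0], 0, 0], [[0, 0.008, 0], 0, 0], [[0, 0.008, 0], 0, 0], [[0, 0.008, 0], 0, 0], [[0, 0.008, 0], 0, 0], [[0, 0.006, 0], 0, 0], [[0, 0.004, 0], 0, 0], [[0, 0.003, 0], 0, 0], [[0, 0, 0], 0, 0]]}}

```text
time: 10.72
tool_pos: [0.6062, -0.1123, 0.0366]
tool_rot: [3.141, 0.001, -0.269]
contact_force: [-3.4, 3.0, 0.4]
opening: 0.0006
grip_force: 2.3
```

{"fn": "carry_out", "kwargs": {"commands": [[[0, 0.002, 0], 0, 0], [[0, 0.002, 0], 0, 0], [[0, 0.002, 0], 0, 0], [[0, 0, 0], 0, 0]]}}

```text
time: 11.22
tool_pos: [0.6047, -0.1178, 0.0366]
tool_rot: [-3.141, 0.001, -0.269]
contact_force: [-4.0, 3.8, -0.1]
opening: 0.0003
grip_force: 2.3
```

{"fn": "carry_out", "kwargs": {"commands": [[[0, 0.002, 0], 0, 0], [[0, 0.002, 0], 0, 0], [[0, 0.001, 0], 0, 0], [[0, 0.001, 0], 0, 0], [[0, 0, 0], 0, 0]]}}

```text
time: 11.85
tool_pos: [0.6032, -0.1235, 0.0366]
tool_rot: [-3.141, 0.001, -0.269]
contact_force: [-4.4, 3.9, 0.8]
opening: 0.0007
grip_force: 2.3
```

{"fn": "carry_out", "kwargs": {"commands": [[[0, 0.001, 0], 0, 0], [[0, 0.001, 0], 0, 0], [[0, 0, 0], 0, 0]]}}

```text
time: 12.22
tool_pos: [0.6027, -0.1254, 0.0366]
tool_rot: [-3.141, 0.001, -0.269]
contact_force: [-3.5, 4.0, -0.1]
opening: 0.0005
grip_force: 2.2
```

{"fn": "carry_out", "kwargs": {"commands": [[[0, 0.001, 0], 0, 0], [[0, 0.001, 0], 0, 0], [[0, 0.001, 0], 0, 0], [[0, 0, 0], 0, 0]]}}

```text
time: 12.72
tool_pos: [0.6021, -0.1277, 0.0366]
tool_rot: [-3.14, 0.0, -0.269]
contact_force: [-1.9, 6.1, 0.7]
opening: 0.0003
grip_force: 3.8
```

{"fn": "carry_out", "kwargs": {"commands": [[[0, 0.001, 0], 0, 0], [[0, 0.001, 0], 0, 0], [[0, 0, 0], 0, 0]]}}

```text
time: 13.1
tool_pos: [0.6019, -0.1281, 0.0367]
tool_rot: [-3.138, 0.0, -0.269]
contact_force: [-0.8, 11.6, 0.8]
opening: 0.0
grip_force: 6.3
```

The frame has hit the end stop. I press it once more to the rail, then ease off and centre the fingers in the opening.

{"fn": "carry_out", "kwargs": {"commands": [[[0, -0.002, 0], 0, 0], [[0.0015, 0, 0], 0, 0], [[0.0015, 0, 0], 0, 0], [[0, 0.002, 0], 0, 0], [[0, 0, 0], 0, 0], [[0, 0, 0], 0, 0]]}}

```text
time: 13.85
tool_pos: [0.6022, -0.128, 0.0366]
tool_rot: [-3.138, 0.007, -0.268]
contact_force: [-9.9, 15.3, 7.2]
opening: 0.0005
grip_force: 9.8
```

{"fn": "carry_out", "kwargs": {"commands": [[[-0.002, -0.002, 0], 0, 0], [[-0.003, -0.002, 0], 0, 0], [[-0.005, -0.003, 0], 0, 0], [[-0.004, 0, 0], 0, 0], [[0, 0, 0], 0, 0]]}}

```text
time: 14.48
tool_pos: [0.5927, -0.1211, 0.0369]
tool_rot: [3.141, -0.001, -0.269]
contact_force: [-0.4, -0.1, 0.3]
opening: 0.0001
grip_force: 0.0
```

```bash
python3 - <<'E'
from h import *
s=robot.observe();print(s["time"],J(s["tool_pos"]),s["contact_force"],s["torque"])
E
```

```text
14.475 [ 0.06508655 -0.12903389] [-0.36397847 -0.05961779  0.27992753] [ 0.00419507  0.00664439 -0.00586917]
```

{"fn": "carry_out", "kwargs": {"commands": [[[0, -0.001, -0.01], 0, 0], [[0, 0, -0.02], 0, 0], [[0, 0, -0.05], 0, 0], [[0, 0, -0.05], 0, 0], [[0, 0, -0.04], 0, 0], [[-0.04, -0.02, 0], 0, 0], [[-0.05, -0.03, 0], 0, 0], [[-0.05, -0.03, 0], 0, 0], [[-0.05, -0.03, 0], 0, 0], [[0, 0, 0], 0, 0], [[0, 0, 0], 0, 0]]}}

```text
time: 15.85
tool_pos: [0.4399, 0.0364, 0.2077]
tool_rot: [-3.141, -0.003, -0.268]
contact_force: [0.1, -0.6, 0.3]
opening: 0.0004
grip_force: 0.0
```

```bash
python3 - <<'E'
from h import *
p=robot.read_camera("top")
s=5
o=cv2.resize(p["pixels"][185:290,200:350],None,fx=s,fy=s,interpolation=cv2.INTER_CUBIC)
def poly(P,z,col): cv2.polylines(o,[np.array([((proj(p,[*(R@np.array(x)+q[:2]),z])-[200,185])*s+2).astype(int) for x in P])],True,col,1)
for y in(-.122,.122): poly([(.062+a*.038,y+b*.038) for a,b in((1,1),(1,-1),(-1,-1),(-1,1))],.029,(255,0,0))
cv2.imwrite("pics/t3.png",o[...,::-1])
E
```

```text
(no output)
```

View pics/t3.png

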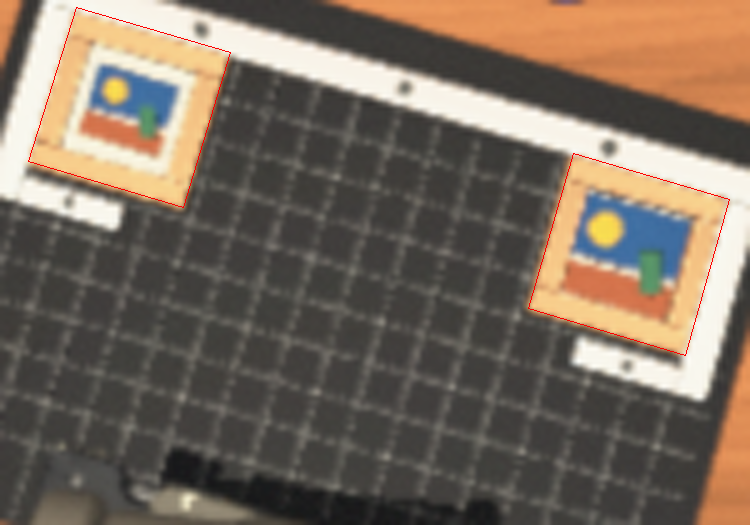

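The frame at (628,255) sits square around the print, against both rail and stop. The done frame at (130,108) has not moved.

```bash
python3 -c "
from cell import robot
print(robot.hand_in())"
```

```text
the job is handed in; nothing more can be done
None
```

I pushed the empty frame flat against the rail and slid it home against the end stop; the last picture shows it square around the print, with the finished frame in place, and I handed the job in (no verdict was returned).

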